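# Pick out the heavier polisher counterweight

### The arm

A 6-joint arm with a two-finger parallel gripper is mounted at the origin on the work surface. World frame = base frame: x ahead of the robot, y to its left, z up, the work surface at z = 0. Lengths are in m, angles in rad, forces in N, time in s.
With the tool pointing down it reaches from about 0.325 to 0.9 m from the base axis. Payload 6.1 kg.
Tool frame: the origin (TCP) lies midway between the tips of the shut fingers; the grasp point (between the pads) lies 19 mm behind it; x points along the fingers, y is the direction in which the jaws open and shut, and the axes are right-handed (so a half turn about x gives the same grasp; the last joint's range is limited). The gripper opens to 85 mm and grips with 20 to 120 N. Pads are 22 mm wide; open, the fingers measure 114 mm over their backs; the gripper's body (76 mm by 85 mm) begins 54 mm behind the grasp point. The pads swing forward as they close: fully open they stand 13 mm farther back than shut.
Start: joints at [1.22, 0.22, 1.526, -0, 1.395, -0.126], TCP at [0.139, 0.609, 0.231] pointing down, gripper open.
Joint ranges: [-2.98, 2.98], [-0.91, 2.08], [0.09, 2.57], [-1.24, 4.39], [0.2, 2.65], [-2.68, 2.68]. Speed limits (rad/s): [2.57, 2.57, 3.01, 3.14, 3.14, 3.14].

### API

Orientations are given as [roll, pitch, yaw] about the fixed x, y, z axes, in that order (R = Rz(yaw) Ry(pitch) Rx(roll)).
In Python, from plant import movep, move_l, set_joints, gripper_to, hold, inverse_kinematics, observe, get_image, get_calibration, Unreachable, job_done gives the robot as it stands. Calls block until the motion is done:
- movep(position, orientation): joint-space move of the TCP to a pose.
- move_l(position, feed=0.15, rotation=None, max_force=None): straight line of the TCP; rotation=None keeps the orientation; feed is the mean speed in m/s. With max_force (N) it stops when the force on the tool has changed by that much, and returns True; else False.
- set_joints(angles): joint-space move.
- gripper_to(opening, f_grip=None): finger opening in m; f_grip is the grip in N (None keeps the last); returns when the fingers have stopped.
- hold(seconds).
- inverse_kinematics(position, orientation): joint angles nearest the present ones, or None.
- observe(): the state.
- get_image(name): name is "side" or "top"; returns (picture, depth): 384x512x3 uint8, red, green, blue; 384x512 float32, m along the optical axis (not along the pixel's ray), 0 where there is no reading.
- get_calibration(name): a dict with "intrinsics" (3x3 intrinsics, pixels), "world_from_camera" (4x4, takes a point from camera to world coordinates). Camera axes: x right, y down, z forward; pixel columns grow to the right and rows downward; lengths in m; the calibration is good to about 2 mm. A picture is of the moment at which its call begins. get_calibration takes no time and is no camera call.
A pose or a line that the arm cannot do raises Unreachable and nothing moves.
- job_done(): hands the job in, once; it reports no verdict.
The state is a dict: "time_s": time; "q": joint angles; "joint_velocities": joint speeds; "joint_torque": joint torques, N m; "eef_pos": TCP position; "tcp_rot": TCP orientation; "ft_force": force on the tool from outside, world axes, zero at the start; "torque": the same for the moment, N m; "opening": finger opening in m.
Only numpy, scipy, OpenCV 4.12 (cv2) and the standard library are available. Lean on these libraries where they do the work, as an engineer would, in place of code of your own. Each camera call takes 0.05 s, during which the arm holds its last target. There are 200 camera calls.

### The job

Pull the tray fully out from under the low shelf, then lift the two look-alike counterweights clear of the tray one after the other to feel which is heavier. Stand the lighter one upright back in the tray, gently, leave the tray out, and finish while holding the heavier one upright over the middle of the round blue backing plate, about 5 cm above its brass spigot, touching nothing but your fingers. Leave the bottle, jar and brush where they are.

Things in the scene. Friction and masses are not known exactly. Their poses are not given: they have to be found in the camera images.
- rack: Low fixed shelf, the overhang: aluminium board 200 mm deep (x), 300 mm wide (y), underside 86 and top 98 mm above the bench, on grey side panels 12 mm thick at y = +-142 mm; front and back open; a blue strip rises 14 mm along its far edge. Origin: on the bench below the middle of the front edge; the board reaches to +x, the tray slides out along -x.
- tray (a joint): How far the black tray is drawn out along the shelf's -x, in m: 0 is home under the shelf, 0.13 is the end stop, fully out. It starts at 0 to 0.02. It slides with about 3 N of friction and stays where it is left. The tray cannot lift.
- tray_knob (a point): Point on the axis of the tray's orange upright round knob, at the height to grip: 55 mm above the bench. The knob is 20 mm in diameter, its top 75 mm above the bench, and stands 50 mm in front of the shelf's front edge when the tray is home. Axes as the shelf's; it moves with the tray.
- tray_floor (a point): Centre of the black tray's inner floor, 12 mm above the bench, 90 mm behind the knob (+x); axes as the shelf's, moves with the tray. Floor 122 mm (x) by 212 mm (y), rim 14 mm high and 4 mm thick, a rib 6 mm wide and 8 mm high along x parts it into two bays at +y and -y. With the tray fully out the floor's centre lies 90 mm in front of the shelf's edge.
- weight_a: Steel polisher counterweight, one of two look-alikes: disc 60 mm across, 24 mm thick, with an upright round stub on top to grip, 26 mm across, 36 mm tall (60 mm overall). Origin: centre of its underside, z up. One is hollow: each weighs 0.2 to 0.55 kg, they differ by at least 0.1 kg, and only the weight tells which. Both start upright in the tray, one per bay, swapped at random.
- weight_b: Steel polisher counterweight, one of two look-alikes: disc 60 mm across, 24 mm thick, with an upright round stub on top to grip, 26 mm across, 36 mm tall (60 mm overall). Origin: centre of its underside, z up. One is hollow: each weighs 0.2 to 0.55 kg, they differ by at least 0.1 kg, and only the weight tells which. Both start upright in the tray, one per bay, swapped at random.
- stand: Fixed fitting stand: a dark 120 mm square foot with a short column carrying a round blue backing plate 125 mm in diameter, its top 45 mm above the bench. Origin on the bench under its centre.
- spigot_top (a point): Centre of the top of the brass spigot, 16 mm in diameter and 15 mm tall, in the middle of the blue plate; 60 mm above the bench. z up.
- bottle: White bottle with a blue cap, 60 mm in diameter, 170 mm tall, standing loose; a bystander. Origin at the centre of its underside.
- jar: Orange jar with a black lid, 64 mm in diameter, 60 mm tall, standing loose; a bystander. Origin at the centre of its underside.
- brush: Detailing brush about 170 mm long lying loose on the bench; a bystander. Origin on its underside, its length along its x axis.
Not all that is in view belongs to the job. What is meant by the stand is not brown, and is the larger of those in its own colour.

How it is judged:
On the way, in this order (a step that is already met when the one before it is completed fails the run):
1. the tray is drawn out (at least 115 of its 130 mm) (value of joint tray above 0.115 m), for 0.2 s.
2. the lighter counterweight has been lifted clear of the tray (underside over 45 mm up; the one left standing presses on the tray with over 3.3 N, so it is the heavier) (((height (world z) of weight_a above 0.045 m and contact force between weight_a and rack below 0.05 N and contact force between weight_a and the fingers above 1 N and contact force between weight_b and rack above 3.3 N) or (height (world z) of weight_b above 0.045 m and contact force between weight_b and rack below 0.05 N and contact force between weight_b and the fingers above 1 N and contact force between weight_a and rack above 3.3 N))), for 0.2 s.
3. the lighter one stands in the tray again and the heavier one is lifted clear of it (the one left standing presses on the tray with under 3.3 N) (((height (world z) of weight_a above 0.045 m and contact force between weight_a and rack below 0.05 N and contact force between weight_a and the fingers above 1 N and x of weight_b in the frame of tray_floor between -0.05 and 0.05 m and y of weight_b in the frame of tray_floor between -0.095 and 0.095 m and z of weight_b in the frame of tray_floor below 0.005 m and angle between weight_b's own z axis and vertical below 0.12 rad and contact force between weight_b and rack below 3.3 N) or (height (world z) of weight_b above 0.045 m and contact force between weight_b and rack below 0.05 N and contact force between weight_b and the fingers above 1 N and x of weight_a in the frame of tray_floor between -0.05 and 0.05 m and y of weight_a in the frame of tray_floor between -0.095 and 0.095 m and z of weight_a in the frame of tray_floor below 0.005 m and angle between weight_a's own z axis and vertical below 0.12 rad and contact force between weight_a and rack below 3.3 N))), for 0.2 s.
At the end, for the whole second after the job is handed in: Heavier weight held still in the fingers, upright (0.2 rad), axis within 25 mm of the spigot, underside 20 to 100 mm above the spigot top, touching nothing else; lighter one released, upright (0.12 rad) and at rest on the tray floor; tray out over 110 mm (((horizontal distance between weight_a and spigot_top below 0.025 m and z of weight_a in the frame of spigot_top between 0.02 and 0.1 m and angle between weight_a's own z axis and vertical below 0.2 rad and linear speed of each of weight_a, weight_b below 0.03 m/s and contact force between weight_a and the fingers above 1 N and contact force between weight_a and stand below 0.05 N and contact force between weight_a and rack below 0.05 N and contact force between weight_a and weight_b below 0.05 N and x of weight_b in the frame of tray_floor between -0.05 and 0.05 m and y of weight_b in the frame of tray_floor between -0.095 and 0.095 m and z of weight_b in the frame of tray_floor below 0.005 m and angle between weight_b's own z axis and vertical below 0.12 rad and contact force between weight_b and rack between 1 and 3.3 N and contact force between weight_b and the arm below 0.05 N and contact force between weight_b and the fingers below 0.05 N) or (horizontal distance between weight_b and spigot_top below 0.025 m and z of weight_b in the frame of spigot_top between 0.02 and 0.1 m and angle between weight_b's own z axis and vertical below 0.2 rad and linear speed of each of weight_b, weight_a below 0.03 m/s and contact force between weight_b and the fingers above 1 N and contact force between weight_b and stand below 0.05 N and contact force between weight_b and rack below 0.05 N and contact force between weight_b and weight_a below 0.05 N and x of weight_a in the frame of tray_floor between -0.05 and 0.05 m and y of weight_a in the frame of tray_floor between -0.095 and 0.095 m and z of weight_a in the frame of tray_floor below 0.005 m and angle between weight_a's own z axis and vertical below 0.12 rad and contact force between weight_a and rack between 1 and 3.3 N and contact force between weight_a and the arm below 0.05 N and contact force between weight_a and the fingers below 0.05 N)) and value of joint tray above 0.11 m); the arm keeps its last pose, push and grip.
It fails at once if a counterweight is dropped (moves faster than 0.5 m/s while not gripped: a fall of over about 13 mm) ((linear speed of weight_a above 0.5 m/s and contact force between weight_a and the fingers below 0.1 N) or (linear speed of weight_b above 0.5 m/s and contact force between weight_b and the fingers below 0.1 N)).
It fails at once if a counterweight is banged on the tray or shelf (over 45 N) (contact force between any of weight_a, weight_b and rack above 45 N).
It fails at once if a counterweight is tipped over (angle between any of weight_a, weight_b's own z axis and vertical above 0.8 rad).
It fails at once if the bottle, jar or brush is moved by more than 30 mm (distance of any of bottle, jar, brush from where it was at the start of the episode above 0.03 m).
It fails at once if the bottle or jar is knocked over (angle between any of bottle, jar's own z axis and vertical above 0.5 rad).
It also fails if it takes over 72 s, if anything falls off the work surface, if the arm or the gripper's body presses on something with over 40 N, if the wrist force passes 120 N, or if a joint passes its speed limit or range.

## Working session

There is one attempt and no reset: what is moved stays moved. The work goes in short steps, each a Python script; the robot and the scene stay as the last script left them, time stands still between calls to the robot, and variables do not carry over. Pictures are saved under pics/ and viewed, about 8 in all and at most 12, crops included, and the job is handed in when it is done.

```bash
mkdir -p pics; ls; python3 - <<'E'
from plant import *
import cv2, numpy as np
for n in("top","side"):
    im,d=get_image(n); c=get_calibration(n)
    cv2.imwrite(f"pics/{n}0.png",cv2.cvtColor(im,cv2.COLOR_RGB2BGR)); np.savez(f"pics/{n}0.npz",im=im,d=d)
    print(n,c["intrinsics"].round(1).tolist(),c["world_from_camera"].round(3).tolist())
o=observe();print(o)
E
```

```text
pics
top [[402.8, 0.0, 257.7], [0.0, 402.8, 185.4], [0.0, 0.0, 1.0]] [[0.024, -0.998, 0.062, 0.457], [-1.0, -0.023, 0.015, -0.04], [-0.013, -0.062, -0.998, 1.134], [0.0, 0.0, 0.0, 1.0]]
side [[350.6, 0.0, 251.7], [0.0, 350.6, 195.3], [0.0, 0.0, 1.0]] [[-0.853, -0.39, 0.347, 0.154], [-0.522, 0.65, -0.552, 0.533], [-0.011, -0.652, -0.758, 0.853], [0.0, 0.0, 0.0, 1.0]]
{'time_s': 0.1, 'q': array([ 1.21989204e+00,  2.21200938e-01,  1.52753815e+00, -7.79898202e-06,
        1.39469988e+00, -1.26128825e-01]), 'joint_velocities': array([ 0.00011712, -0.00149716, -0.0016331 , -0.00081568, -0.00160349,
       -0.00106491]), 'joint_torque': array([ 1.14379287e-03, -4.98246074e+01, -3.90544152e+01, -2.88145602e-04,
        5.71043740e-03, -3.10143787e-05]), 'eef_pos': array([0.13913172, 0.60873465, 0.23025345]), 'tcp_rot': array([-1.69276778,  1.56895   , -1.91754187]), 'ft_force': array([-0.32333329, -0.57831112,  0.61224714]), 'torque': array([ 0.04173562, -0.00375354,  0.02018187]), 'opening': 0.08540897207207657}
```

View pics/top0.png

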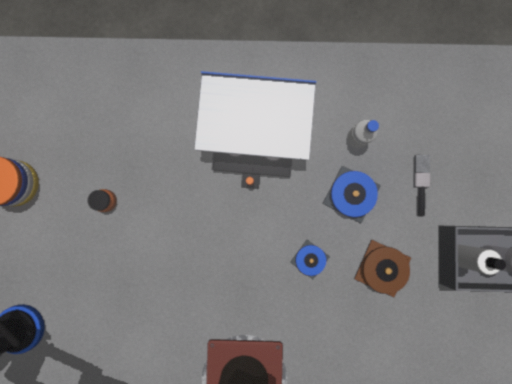

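View pics/side0.png

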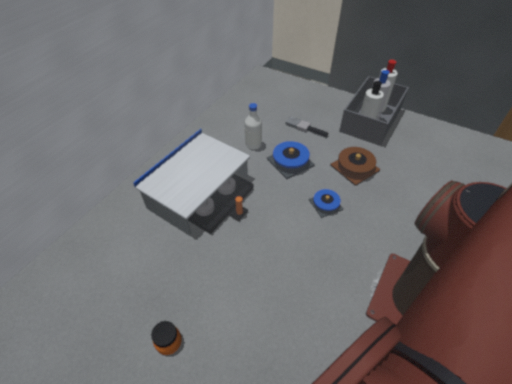

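The top view shows the shelf board with corners near (203,80), (315,85), (309,158) and (196,150). The knob is at (250,181), the large blue stand at (355,194), the bottle at (367,130), the jar at (102,200) and the brush at (422,185). The side view agrees, and both weights are visible under the shelf.

```bash
cat > h.py <<'E'
from plant import *
import cv2, numpy as np
def ray(n,uv,z):
    c=get_calibration(n);K=c["intrinsics"];T=c["world_from_camera"]
    uv=np.atleast_2d(uv).astype(float)
    d=np.c_[uv,np.ones(len(uv))]@np.linalg.inv(K).T@T[:3,:3].T
    return T[:3,3]+d*((z-T[2,3])/d[:,2])[:,None]
def depthpt(n,d,uv):
    c=get_calibration(n);K=c["intrinsics"];T=c["world_from_camera"]
    u,v=int(round(uv[0])),int(round(uv[1]));z=np.median(d[v-1:v+2,u-1:u+2])
    return T[:3,:3]@(np.linalg.inv(K)@[uv[0],uv[1],1]*z)+T[:3,3]
def blobs(im,lo,hi,amin=15):
    hsv=cv2.cvtColor(im,cv2.COLOR_RGB2HSV)
    m=cv2.inRange(hsv,lo,hi)
    cs,_=cv2.findContours(m,cv2.RETR_EXTERNAL,cv2.CHAIN_APPROX_NONE)
    return sorted([c for c in cs if cv2.contourArea(c)>=amin],key=cv2.contourArea)[::-1]
def cen(c):
    m=cv2.moments(c);return np.array([m["m10"],m["m01"]])/m["m00"]
def save(n,name):
    im,d=get_image(n);cv2.imwrite(f"pics/{name}.png",cv2.cvtColor(im,cv2.COLOR_RGB2BGR));return im,d
E
python3 - <<'E'
from h import *
np.set_printoptions(precision=4,suppress=True)
for n in("top","side"):
    f=np.load(f"pics/{n}0.npz");im,d=f["im"],f["d"]
    print(n)
    w=blobs(im,(0,0,170),(180,60,255),200)[0]
    P=ray(n,w[:,0,:],.098); r=cv2.minAreaRect((P[:,:2]*1000).astype(np.float32));print("board",r,cv2.boxPoints(r).tolist())
    m=cen(w);print(" depth at centre",depthpt(n,d,m))
    for c in blobs(im,(3,120,90),(16,255,255)):
        print("orange",cv2.contourArea(c),cen(c),cv2.boundingRect(c),ray(n,cen(c),.075),depthpt(n,d,cen(c)))
    for c in blobs(im,(105,150,80),(128,255,255),60):
        P=(ray(n,c[:,0,:],.045)[:,:2]*1000).astype(np.float32)
        h=P.mean(0); print("blue",cv2.contourArea(c),cen(c),cv2.fitEllipse(P),depthpt(n,d,(c[:,0,:].mean(0)+[0,-9])))
E
```

```text
top
board ((700.3626708984375, -13.076736450195312), (298.8024597167969, 196.7709197998047), 86.27220916748047) [[592.4718627929688, -155.76519775390625], [788.8264770507812, -168.55853271484375], [808.2534790039062, 129.61172485351562], [611.8988647460938, 142.40505981445312]]
 depth at centre [ 0.6997 -0.0135  0.0977]
orange 1632.0 [385.7629 269.085 ] (364, 242, 46, 54) [[ 0.3136 -0.3618  0.075 ]] [ 0.3114 -0.3669  0.0584]
orange 653.0 [  7.7986 179.8321] (0, 157, 20, 48) [[0.5221 0.6395 0.075 ]] [0.5204 0.6213 0.1033]
orange 36.5 [110.3242 196.6895] (104, 190, 10, 21) [[0.4839 0.3636 0.075 ]] [0.4848 0.3782 0.0368]
orange 32.0 [249.1615 180.2656] (246, 177, 7, 8) [[ 0.5359 -0.0021  0.075 ]] [ 0.5359 -0.0021  0.0749]
orange 27.0 [358.9136 276.6049] (356, 270, 8, 12) [[ 0.2926 -0.2927  0.075 ]] [ 0.2825 -0.308   0.0106]
blue 1495.5 [353.9541 193.7129] ((508.5791320800781, -284.5596008300781), (116.94461822509766, 118.397705078125), 41.845672607421875) [ 0.5326 -0.2839  0.0457]
blue 627.0 [310.4463 259.9801] ((328.4552307128906, -170.3519287109375), (74.77798461914062, 75.81219482421
[... 1156 characters left out ...]
.5188 203.6843] (235, 196, 8, 18) [[0.5264 0.0126 0.075 ]] [0.533  0.0034 0.0611]
orange 45.5 [395.0586 316.1429] (385, 306, 17, 18) [[0.0472 0.1062 0.075 ]] [0.0387 0.0722 0.0131]
orange 22.0 [460.9545 206.2727] (457, 193, 18, 31) [[-0.0183 -0.303   0.075 ]] [0.0499 0.0275 0.3826]
orange 20.5 [443.2276 210.7561] (440, 208, 7, 8) [[ 0.0208 -0.2607  0.075 ]] [0.0683 0.0217 0.3519]
blue 660.0 [290.8697 154.1384] ((507.4864196777344, -281.7506103515625), (116.90830993652344, 120.4112548828125), 29.4040584564209) [ 0.5275 -0.3215  0.0445]
blue 377.0 [326.5398 199.6008] ((323.2969665527344, -157.36785888671875), (74.03227996826172, 76.28890228271484), 179.67886352539062) [ 0.3411 -0.2044  0.0289]
```

```bash
python3 - <<'E'
from h import *
np.set_printoptions(precision=4,suppress=True)
th=-0.065; ori=[-th,np.pi/2,0]
if inverse_kinematics([.536,-.002,.2],ori) is None: print("alt"); ori[0]+=np.pi
k=np.array([.536,-.002])
movep([*k,.2],ori); print(observe()["q"])
gripper_to(.06,40)
move_l([*k,.036],feed=.12,max_force=15)
gripper_to(.0,40); o=observe();print(o["eef_pos"],o["opening"],o["time_s"])
u=np.array([np.cos(th),np.sin(th)])
p=o["eef_pos"].copy(); p[:2]-=u*.125
print(move_l(p,feed=.06,max_force=25)); o=observe();print(o["eef_pos"],o["ft_force"])
gripper_to(.06); o=observe()
move_l([*o["eef_pos"][:2],.2],feed=.15)
movep([.40,.25,.3],ori)
im,d=save("top","top1"); np.savez("pics/top1.npz",im=im,d=d)
c=[x for x in blobs(im,(3,120,90),(16,255,255)) if 230<cen(x)[0]<270 and cv2.contourArea(x)<120]
for x in c: print(cen(x),ray("top",cen(x),.075))
for c in blobs(im,(105,150,80),(128,255,255),60):
    P=(ray("top",c[:,0,:],.045)[:,:2]*1000).astype(np.float32); print(cv2.contourArea(c),cen(c),cv2.fitEllipse(P))
im,d=save("side","side1"); np.savez("pics/side1.npz",im=im,d=d)
print(observe()["time_s"])
E
```

```text
[-0.1497  0.0324  1.7927  0.0002  1.3163 -1.6565]
[ 0.5364 -0.0033  0.0367] 0.018865912120042405 5.0167
True
[0.4217 0.0042 0.0367] [ 2.6603  0.3005 -0.4601]
[245.5375 223.575 ] [[0.422  0.0045 0.075 ]]
1495.0 [353.9758 193.7171] ((508.5614013671875, -284.6209411621094), (116.96448516845703, 118.3497543334961), 50.048709869384766)
628.5 [310.4267 259.978 ] ((328.4519348144531, -170.30665588378906), (74.8912353515625, 75.860107421875), 173.0139617919922)
69.0 [ 37.4903 321.1594] ((147.25149536132812, 554.6355590820312), (12.109779357910156, 54.63870620727539), 109.65663146972656)
9.5917
```

View pics/top1.png

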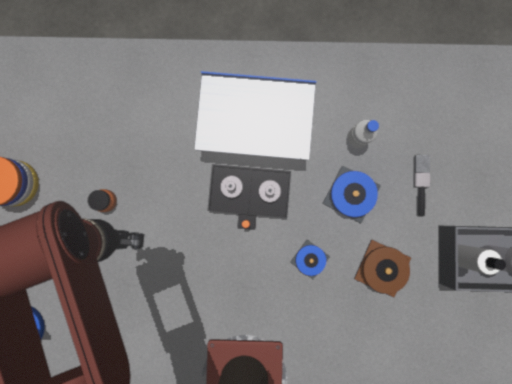

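The tray is fully out: the knob moved about 0.115 m on top of the 0.015 m it started with. The weights are at about (231,186) and (269,190). Part of a blue object shows at (37,321), and I'll check it against the stand. Next I measure the stub tops from depth and lift the first weight.

```bash
cat >> h.py <<'E'
TH=-0.065; ORI=[-TH,np.pi/2,0]
def cloud(n,d):
    c=get_calibration(n);K=c["intrinsics"];T=c["world_from_camera"]
    v,u=np.mgrid[:384,:512];P=np.stack([u,v,np.ones_like(u)],-1)@np.linalg.inv(K).T*d[...,None]
    return P@T[:3,:3].T+T[:3,3]
def stubs(n,d,zlo=.062,zhi=.080):
    P=cloud(n,d);out=[]
    q=P[...,:2]-[.422,.0045]; x=q[...,0]*np.cos(TH)+q[...,1]*np.sin(TH); y=-q[...,0]*np.sin(TH)+q[...,1]*np.cos(TH)
    m=((P[...,2]>zlo)&(P[...,2]<zhi)&(x>.03)&(x<.16)&(abs(y)<.11)&(d>0)).astype(np.uint8)
    k,lab=cv2.connectedComponents(m)
    for i in range(1,k):
        s=lab==i
        if s.sum()>=6: out.append((s.sum(),np.median(P[s],0),(P[s].max(0)+P[s].min(0))/2,np.ptp(P[s],axis=0)))
    return out
E
python3 - <<'E'
from h import *
np.set_printoptions(precision=4,suppress=True)
for n in("top","side"):
    d=np.load(f"pics/{n}1.npz")["d"]; print(n)
    for s in stubs(n,d): print(*s)
    f=np.load(f"pics/{n}1.npz")["im"]
    P=cloud(n,d)
    for c in blobs(f,(0,0,120),(180,50,255),20):
        p=depthpt(n,d,cen(c))
        if .44<p[0]<.6 and abs(p[1])<.12: print("bright",cv2.contourArea(c),cen(c),ray(n,cen(c),.036))
E
```

```text
top
74 [0.5211 0.0483 0.0727] [0.5211 0.0482 0.0706] [0.0241 0.0217 0.0146]
76 [ 0.5115 -0.0553  0.0725] [ 0.5105 -0.0563  0.0717] [0.0237 0.0239 0.011 ]
bright 133394.5 [287.3618 185.2109] [[ 0.5277 -0.1053  0.036 ]]
side
61 [ 0.5119 -0.0541  0.071 ] [ 0.5125 -0.0562  0.0686] [0.025  0.0244 0.0121]
bright 268.0 [255.2985 197.9733] [[ 0.5133 -0.0588  0.036 ]]
```

```bash
cat >> h.py <<'E'
W={"L":np.array([.521,.048]),"R":np.array([.5112,-.0555])}
def pick(p,zg=.043):
    """go above, weigh empty, grip, lift; returns (grip height, weight N)"""
    o=observe()["eef_pos"]
    if o[2]<.17: move_l([*o[:2],.2],feed=.2)
    movep([*p,.15],ORI); gripper_to(.055,60); hold(.4)
    f0=np.mean([(hold(.05),observe()["ft_force"][2])[1] for _ in range(6)])
    hit=move_l([*p,zg],feed=.08,max_force=8)
    gripper_to(0,60); o=observe(); z=o["eef_pos"][2]
    print("hit",hit,"grip",o["eef_pos"],o["opening"])
    move_l([*p,z+.09],feed=.08); hold(.4)
    f1=np.mean([(hold(.05),observe()["ft_force"][2])[1] for _ in range(6)])
    print("weight N",f0-f1,"open",observe()["opening"],"t",observe()["time_s"]); return z
def place(p,z):
    move_l([*p,z+.015],feed=.08)
    print("touch",move_l([*p,z-.001],feed=.02,max_force=4),observe()["eef_pos"][2]-z)
    gripper_to(.055); move_l([*p,z+.11],feed=.12)
E
python3 - <<'E'
from h import *
np.set_printoptions(precision=4,suppress=True)
z=pick(W["R"]); print(z)
im,d=save("side","side2")
im,d=save("top","top2")
E
```

```text
hit False grip [ 0.5117 -0.0559  0.0437] 0.024542975769986215
weight N 4.281158494910478 open 0.024564959396040656 t 15.7167
0.04373223487521716
```

View pics/side2.png

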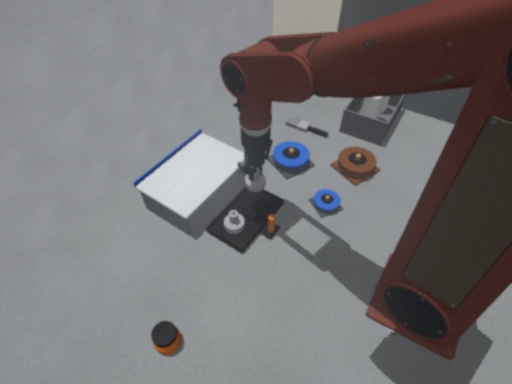

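View pics/top2.png

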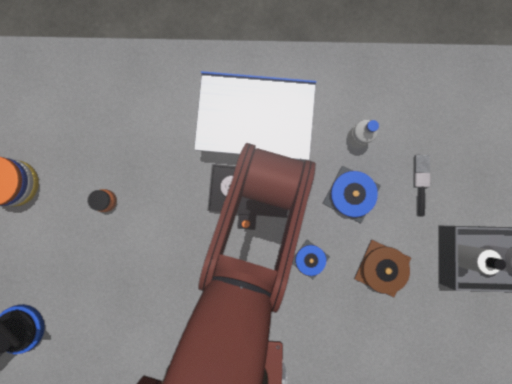

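R reads 4.28 N, above the 3.3 N threshold, so it is probably the heavier one. The side view shows it hanging upright in the fingers, with L at (234,222) still standing. The blue object at (15,330) has no square foot or spigot. I'll put R back and lift L to compare.

```bash
python3 - <<'E'
from h import *
np.set_printoptions(precision=4,suppress=True)
im,d=get_image("top"); P=cloud("top",d)
print("3rd blue heights", P[300:356:8,4:44:6,2].round(3))
place(W["R"],.0437)
z=pick(W["L"]); print(z)
E
```

```text
3rd blue heights [[-0.001  0.002  0.002  0.     0.002  0.002  0.003]
 [ 0.004  0.026  0.029  0.033  0.026  0.009  0.001]
 [ 0.044  0.041  0.041  0.044  0.036  0.028  0.012]
 [ 0.135  0.086  0.072  0.051  0.041  0.032  0.024]
 [ 0.148  0.143  0.082  0.064  0.039  0.039  0.027]
 [ 0.105  0.15   0.145  0.052  0.043  0.031  0.01 ]
 [ 0.108  0.094  0.04   0.045  0.027 -0.     0.007]]
touch True 5.216952780971035e-05
hit False grip [0.5213 0.048  0.0436] 0.024359728344282877
weight N 2.2864508805015498 open 0.0247244681085474 t 24.8167
0.04356269617716703
```

L reads 2.29 N, so it is lighter. The third blue object is domed and up to 0.15 m tall, so it isn't the stand.

```bash
python3 - <<'E'
from h import *
np.set_printoptions(precision=4,suppress=True)
place(W["L"],.0436)
z=pick(W["R"])
move_l([*W["R"],.17],feed=.1)
s=np.array([.508,-.2835])
move_l([*s,.17],feed=.12); 
move_l([*s,z+.0983],feed=.06); hold(.8)
o=observe();print(o["eef_pos"],o["opening"],o["joint_velocities"],o["ft_force"],o["time_s"])
im,d=save("top","top3"); np.savez("pics/top3.npz",im=im,d=d)
for x in stubs("top",d): print(*x)
for x in blobs(im,(3,120,90),(16,255,255)):
    if 230<cen(x)[0]<270 and cv2.contourArea(x)<120: print("knob",ray("top",cen(x),.075))
im,d=save("side","side3"); 
cv2.imwrite("pics/s3.png",cv2.resize(cv2.cvtColor(im[90:290,160:400],cv2.COLOR_RGB2BGR),None,fx=3,fy=3,interpolation=2))
E
```

```text
touch True -3.7918259165097e-05
hit False grip [ 0.5116 -0.0555  0.0436] 0.024492293424232786
weight N 3.8638331859851323 open 0.024290424707814062 t 33.775
[ 0.508  -0.2835  0.1419] 0.024444533025008344 [-0.0006  0.0003 -0.0005  0.0009  0.      0.001 ] [ 0.9067 -0.0494 -4.3718] 37.7583
74 [0.52   0.0484 0.0727] [0.5211 0.0495 0.0709] [0.0241 0.0238 0.0112]
knob [[0.4222 0.0046 0.075 ]]
```

View pics/s3.png

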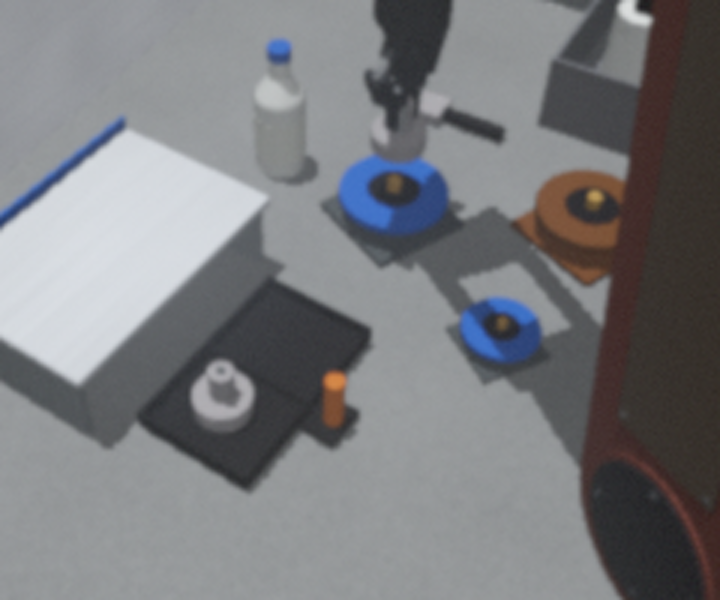

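View pics/top3.png

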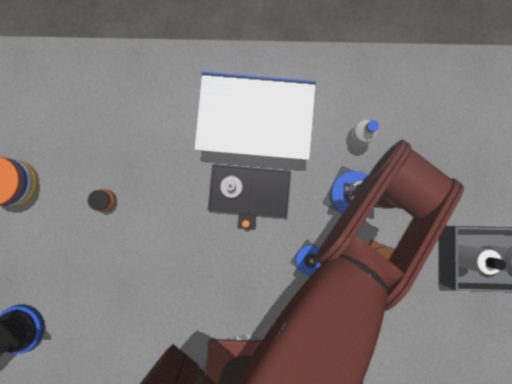

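Both views look right. The held weight hangs upright above the blue plate (crop (398,137), spigot at (395,183)). The lighter one stands in the tray at top (231,187), the tray is out, and the bystanders haven't moved.

```bash
python3 -c "
from plant import *
job_done()"
```

```text
the job is handed in; nothing more can be done
```

The job is handed in; the hand-in reports no verdict. I pulled the tray to its stop (about 0.13 m) and lifted each counterweight in turn. The -y one is heavier. I put the lighter +y one back in the tray, and the arm is holding the heavier one over the large blue plate.

**Weights:** the heavier read 4.3 N on its first lift and 3.9 N on its second, so the wrist sensor is only good to about 0.4 N. The lighter read 2.3 N, so the order is not in doubt.

**Last checks:**
- **Held weight:** it is still and looks upright. By calculation from the grip height, its underside is about 50 mm above the spigot top.
- **Centring:** I aimed at the average of the two camera measurements of the plate, which differ by about 3 mm. I did not measure the held weight's offset from the spigot directly.
- **Lighter weight:** it stands where it started, to within about 1 mm, with its stub top at 0.0727 m (0.072 m expected).
- **Tray:** the knob is still at the pulled-out position (0.422, 0.005).
- **Bottle, jar and brush:** they look unmoved in the last pictures, except that the arm partly hid the brush. I did not measure their positions.

The clock stood at about 38 s of the 72 s allowed. No check failed.

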